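# Let two steel rounds out past a lever-lifted gate flap

### The arm

A 7-joint arm with a two-finger parallel gripper is mounted at the origin on the work surface. World frame = base frame: x ahead of the robot, y to its left, z up, the work surface at z = 0. Lengths are in m, angles in degrees, forces in N, time in s.
With the tool pointing down it reaches from about 0.425 to 0.875 m from the base axis. Payload 4.7 kg.
Tool frame: the origin (TCP) lies between the finger pads; the fingertips stand 25 mm ahead of it and the grasp point (between the pads) lies 6 mm ahead of it (env.tip_reach is the distance from the TCP to the fingertips, in m); z points along the fingers, y is the direction in which the jaws open and shut (so a half turn about z gives the same grasp; the last joint's range is limited). The gripper opens to 87 mm and grips with 3 to 60 N. Pads are 19 mm wide; open, the fingers measure 117 mm over their backs; the gripper's body (75 mm by 190 mm) begins 51 mm behind the grasp point.
Start: joints at [-67.89, 18.392, -4.016, 83.108, 1.295, 78.541, -3.26], TCP at [0.236, 0.606, 0.248] pointing down, gripper open.
Joint ranges: [-163.93, 163.93], [-17.29, 119.83], [-79.2, 71.16], [3.27, 140.29], [-89.18, 269.18], [5.43, 117.66], [-154.24, 154.24]. Speed limits (degrees/s): [147.25, 147.25, 180, 180, 180, 180, 180].

### API

Orientations are given as [roll, pitch, yaw] about the fixed x, y, z axes, in that order (R = Rz(yaw) Ry(pitch) Rx(roll)).
In Python, from cell import env, viewer, job gives the robot as it stands.
- The arm moves only by the tool move_arm, never from a script. Its argument "steps" is a list of rows, each a list of 7 numbers: the finger opening in cm, from 0 to 8.7, then the shift along the tool's x, y, z in cm, then the turn, a rotation vector about the tool's x, y, z in rad. In form: [[fingers, tx, ty, tz, wx, wy, wz], ...]. A call has 1 to 5 rows; each row shifts and turns the commanded pose from where the row before left it, along the tool's axes as they then stand; what a row does not reach is not made up. A row lasts 1/12 s, in which the tool goes at most 41.7 mm and 7.16 degrees, less where a joint would pass 70% of its speed; a pose out of reach is approached as far as the arm can. A call is refused whole if a number of a shift passes 4.17 or a number of a turn 0.125, either way. A call with a gripper value outside its range is refused whole. The fingers move at their own pace and stop on an object; "force" is the grip in N (left out, the last holds). Time passes only in rows, so rows that do not move let the fingers close. It gives the time, the measured TCP pose, the force and the opening at its end, in the units of the state.
- env.get_obs(): the state, without advancing time (a new reading comes with each control period).
- viewer.read_camera(name): name is "side" or "top" or "wrist"; returns a dict with "img" (420x560x3 uint8, red, green, blue), "vfov" (degrees; the focal length in pixels is half the picture's height over the tangent of half this angle, whatever the lens; pixels are square), "cx", "cy" (the principal point, pixels), "k1" (the pictures are not rectified: a ray, as slopes to the right and down, at radius r is drawn at 1 + k1 r^2 times it, then the intrinsics apply), "extrinsics" (4x4, takes a point from world to camera coordinates); the wrist camera has in their place "mount" (4x4, takes a point from camera to tool coordinates, whose origin is the TCP and whose axes are the flange's). Camera axes: x right, y down, z forward; pixel columns grow to the right and rows downward; lengths in m; the calibration is good to about 2 mm. A picture is of the moment at which its call begins: read the wrist's pose just before it. There is no depth.
- job.sign_off(): hands the job in, once; it reports no verdict.
The state is a dict: "time_s": time; "qpos": joint angles; "joint_velocities": joint speeds; "effort": joint torques, N m; "tool_pos": TCP position; "tool_rot": TCP orientation; "force": force on the tool from outside, world axes, zero at the start; "wrist_torque": the same for the moment, N m; "grip_width": finger opening in m.
Only numpy, scipy, OpenCV 4.12 (cv2) and the standard library are available. Lean on these libraries where they do the work, as an engineer would, in place of code of your own. Each camera call takes 0.05 s, during which the arm holds its last target.

### The job

Press down the tread plate at the long end of the gate's lever with the fingertips, so that its short end raises the heavy flap, and keep it down until both steel rounds have rolled under the flap to the bottom of the chute. Then ease the lever back up to rest so that the flap shuts without slamming. Touch only the lever: do not touch the flap or the rounds, and leave the hammer, tin and punch where they are.

Things in the scene. Friction and masses are not known exactly. Their poses are not given: they have to be found in the camera images.
- gate: The fixed gate: lever stand and sloping chute. Origin on the bench under the centre of the resting tread plate. x runs along the lever from tread plate to chute, y down the chute (the way the rounds roll), z up. Lever's pin at x 213, z 100 mm, between cheeks 120 mm high. Chute centred on x 370 mm, inside 80 mm wide, y -120 to 200 mm; flap hinge posts 109 mm high at y 85 mm.
- tread (a point): Centre of the top of the tread plate, 50 mm (along the lever) x 76 x 6 mm, at the lever's long end. It lies 220 mm along the lever from the pin and 11 mm above the lever's midline, and swings about the pin: 165 mm above the bench at rest (tilted 0.25 rad, outer end high), 56 mm with the lever fully down (tilted 0.25 rad, outer end low). Its axes turn with the lever and match the gate's at rest.
- lever (a joint): Angle of the lever in rad: 0 at rest with the tread plate up, growing as the tread plate is pressed down, 0.5 at its stop. A return spring and the flap's weight push it back up; 4 to 8 N on the tread plate holds it down. The short end (90 mm) meets the flap's side pin after about 0.02 rad.
- flap (a joint): Angle of the gate flap in rad: 0 shut, growing as it rises, about 0.5 with the lever fully down. A 76 x 85 x 20 mm steel slab with a 32 mm toe across the chute, 1 to 1.5 kg, hinged on its downhill side at y 85 mm, its side pin just over the lever's short end. The rounds pass under it from about 0.4 rad. It follows the lever back down; let go suddenly it slams.
- flap_edge (a point): Middle of the flap's lower toe edge, across the chute; 52 mm above the bench when shut. The chute slopes down 10 degrees towards gate +y, with side walls 20 mm high and an end wall at gate y 200 mm, against which the rounds come to lie.
- round_a_center (a point): Centre of the first steel round, 28 mm diameter x 70 mm, lying across the chute, waiting against the flap's toe. It rolls down by itself when the flap is up (about 1 s).
- round_b_center (a point): Centre of the second, equal steel round, waiting just uphill of the first; it follows by itself.
- hammer: Bystander: a hammer 280 mm long lying on the bench; origin under its middle.
- tin: Bystander: a round tin, 60 mm diameter x 85 mm, standing; origin at the centre of its underside.
- punch: Bystander: a steel punch standing on a 40 mm foot, 90 mm tall; origin at the centre of its underside.
Mind the look-alikes: they are no part of the job. What is shaped like the part that bears round_b_center but pink is not meant.

How it is judged:
By the outcome, as a careful person would: the job done as asked, in the order asked, and still so for the second after the job is handed in, with the robot touching nothing.
It also fails if it takes over 35 s, if anything falls off the work surface, if the arm or the gripper's body presses on something with over 40 N, if the wrist force passes 120 N, or if a joint passes its speed limit or range.

## Working session

There is one attempt and no reset: what is moved stays moved. The work goes in short steps, Python scripts to look and compute and a tool call to move; the robot and the scene stay as the last step left them, time stands still between calls to the robot, and variables do not carry over. Pictures are saved under pics/ and viewed, and the job is handed in when it is done.

Besides the shell and the picture viewer there is one more tool, called by a JSON object that holds its "api" and its "payload". move_arm: Moves the arm, as the interface text tells. Its arguments: {"type":"object","properties":{"steps":{"type":"array"},"force":{"type":"number"}},"required":["steps"]}

```bash
mkdir -p pics; ls
python3 - <<'E'
from cell import env, viewer, job
import cv2
o=env.get_obs(); print({k:o[k] for k in ('time_s','tool_pos','tool_rot','force','grip_width')}, env.tip_reach)
for n in ("side","top","wrist"):
    c=viewer.read_camera(n); cv2.imwrite(f"pics/{n}0.png",c["img"][:,:,::-1])
    print(n,{k:c[k] for k in c if k!="img"})
E
```

```text
pics
{'time_s': 0.0, 'tool_pos': array([0.23598327, 0.60508877, 0.2464328 ]), 'tool_rot': array([-1.79886420e+02,  7.84961609e-03,  1.58701380e+02]), 'force': array([0.0819928 , 0.15731127, 1.27414857]), 'grip_width': 0.08687154004786357} 0.025
side {'vfov': 55.16170332381676, 'cx': 281.6176830219817, 'cy': 213.08717747414232, 'k1': -0.11303784738952345, 'extrinsics': array([[ 0.94755184, -0.31958121, -0.00365501, -0.50463778],
       [-0.24712603, -0.7253759 , -0.64246287,  0.26614168],
       [ 0.2026678 ,  0.60967012, -0.7663081 ,  0.88875873],
       [ 0.        ,  0.        ,  0.        ,  1.        ]])}
top {'vfov': 55.94843311041771, 'cx': 276.7615224813406, 'cy': 201.46535112835133, 'k1': 0.03284285101269861, 'extrinsics': array([[-0.02396724, -0.99969473, -0.00600214,  0.07101716],
       [-0.98255851,  0.024663  , -0.18431088,  0.60214026],
       [ 0.18440265,  0.00148003, -0.98284967,  1.16977918],
       [ 0.        ,  0.        ,  0.        ,  1.        ]])}
wrist {'vfov': 64.26820510436683, 'cx': 274.6243351000106, 'cy': 216.92965349174315, 'k1': -0.07722495596303901, 'mount': array([[-2.58812426e-04, -9.64253722e-01, -2.64980553e-01,
         7.30554461e-02],
       [ 9.99999966e-01, -2.57669877e-04, -3.90718473e-05,
        -7.80873926e-04],
       [-3.06023322e-05, -2.64980554e-01,  9.64253756e-01,
        -1.36628706e-01],
       [ 0.00000000e+00,  0.00000000e+00,  0.00000000e+00,
         1.00000000e+00]])}
```

View pics/side0.png

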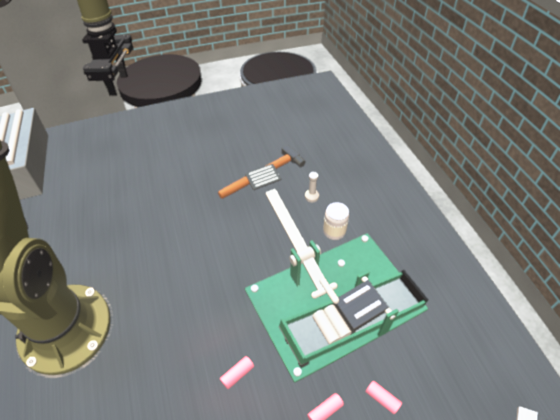

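View pics/top0.png

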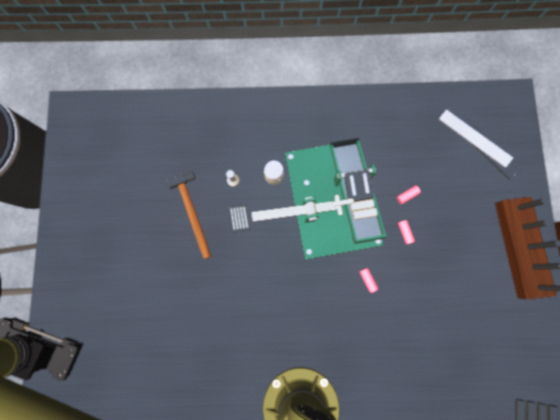

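View pics/wrist0.png

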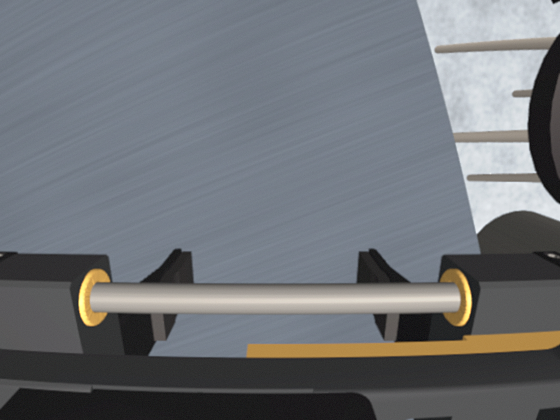

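Run:
```python
import cv2
a=cv2.imread("pics/side0.png")
cv2.imwrite("pics/side0c.png",cv2.resize(a[140:380,210:450],None,fx=2.5,fy=2.5,interpolation=cv2.INTER_CUBIC))
a=cv2.imread("pics/top0.png")
cv2.imwrite("pics/top0c.png",cv2.resize(a[125:275,160:420],None,fx=3,fy=3,interpolation=cv2.INTER_CUBIC))
```

```text
(no output)
```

View pics/side0c.png

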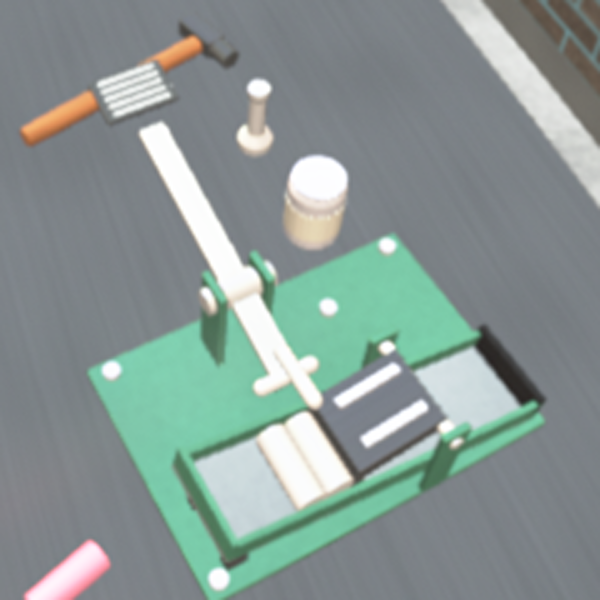

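View pics/top0c.png

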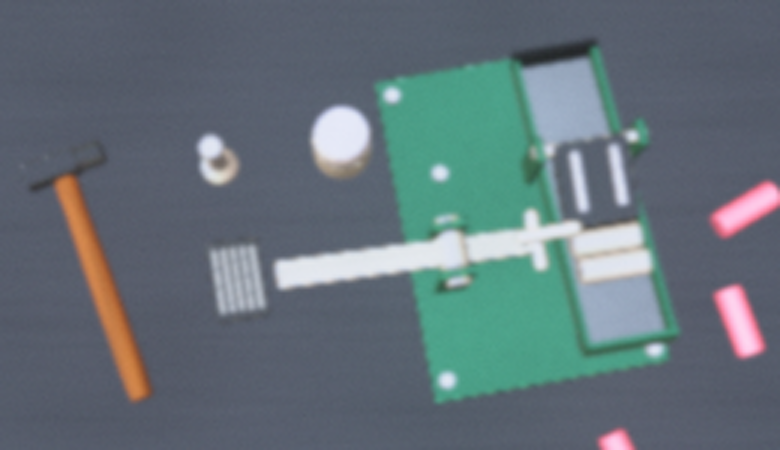

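```bash
cat > h.py <<'E'
import numpy as np, cv2
from scipy.optimize import least_squares
def proj(c,P):
    E=c["extrinsics"]; p=E[:3,:3]@np.asarray(P)+E[:3,3]
    s=p[:2]/p[2]; s=s*(1+c["k1"]*(s@s)); f=210/np.tan(np.radians(c["vfov"]/2))
    return np.array([c["cx"],c["cy"]])+f*s
def tri(cs,pts):
    r=least_squares(lambda P:np.concatenate([proj(c,P)-p for c,p in zip(cs,pts)]),[.7,0,.1])
    return r.x,np.sqrt(2*r.cost)
E
python3 - <<'E'
from cell import env, viewer
from h import *
s=viewer.read_camera("side");t=viewer.read_camera("top");C=[s,t]
S=lambda x,y:np.array([210+x/2.5,140+y/2.5]);T=lambda x,y:np.array([160+x/3,125+y/3])
for n,a,b in [("tread",(135,91),(239,279)),("leverstart",(155,132),(278,275)),("tip",(316,400),(577,229)),("postL",(387,348),(545,152)),("postR",(455,438),(634,136)),("round_a mid",(320,453),(608,240)),("round_b",(290,470),(616,265)),("punch top",(259,89),(210,147)),("tin top",(318,172),(341,133)),("ham head",(208,42),(70,165)),("ham end",(30,135),(139,396))]:
    P,e=tri(C,[S(*a),T(*b)]); print(n,P.round(4),round(e,2))
# fit gate pose
obs=[((0,0,.165),(135,91),(239,279)),((.325,.085,.109),(387,345),(543,150)),((.415,.085,.109),(455,436),(634,134))]
def G(q,p):
    c,si=np.cos(q[2]),np.sin(q[2]);return np.array([q[0]+c*p[0]-si*p[1],q[1]+si*p[0]+c*p[1],p[2]])
f=lambda q:np.concatenate([np.r_[proj(s,G(q,p))-S(*a),proj(t,G(q,p))-T(*b)] for p,a,b in obs])
r=least_squares(f,[.6,.2,-1.5]);print(r.x,np.degrees(r.x[2]),f(r.x).round(1))
for p in [(0,0,.165),(.213,0,.12),(.325,.085,.109),(.415,.085,.109),(.37,.2,.03),(.25*0-.025*.97,.038,.171),(.025*.97,-.038,.159)]:
    print(p,((proj(s,G(r.x,p))-[210,140])*2.5).round(),((proj(t,G(r.x,p))-[160,125])*3).round())
E
```

```text
tread [0.5411 0.1611 0.162 ] 0.87
leverstart [0.5489 0.1261 0.1364] 1.34
tip [ 0.5943 -0.1706  0.0956] 1.33
postL [ 0.6741 -0.1434  0.0928] 1.0
postR [ 0.6923 -0.2368  0.0852] 1.75
round_a mid [ 0.586  -0.206   0.0707] 1.01
round_b [ 0.5577 -0.2118  0.0708] 0.06
punch top [0.6895 0.1974 0.0834] 0.66
tin top [0.6991 0.0629 0.0905] 0.7
ham head [0.6902 0.3569 0.0153] 0.22
ham end [0.4447 0.2814 0.0091] 1.68
[ 0.5400966   0.16102935 -1.42470782] -81.62974490411395 [-1.  -0.6 -0.  -0.5  0.5 -0.4  3.3 -0.7 -1.7 -2.8  2.5 -0.4]
(0, 0, 0.165) [133.  89.] [239. 278.]
(0.213, 0, 0.12) [238. 278.] [459. 247.]
(0.325, 0.085, 0.109) [388. 344.] [553. 148.]
(0.415, 0.085, 0.109) [451. 429.] [641. 133.]
(0.37, 0.2, 0.03) [504. 375.] [561.  58.]
(-0.02425, 0.038, 0.171) [157.  57.] [206. 241.]
(0.02425, -0.038, 0.159) [107. 123.] [271. 314.]
```

Run:
```python
from cell import env
import numpy as np
from scipy.spatial.transform import Rotation as R
o=env.get_obs(); r=R.from_euler('xyz',o['tool_rot'],degrees=True)
d=np.array([.5405,.161,.215])-o['tool_pos']
M=sum((r*R.from_rotvec([0,0,.0525*k])).as_matrix() for k in range(20))
print(np.linalg.solve(M,d)*100)
print((r*R.from_rotvec([0,0,1.05])).as_euler('xyz',degrees=True))
```

```text
[-2.80658671 -0.28062008  0.16173811]
[-1.79978377e+02  4.36761931e-02  9.85393611e+01]
```

What could be mistaken for the parts I want, by pixel in the side view:
- **Tread plate:** the dark ribbed plate at (264,177), which is also at (240,218) in the top view. It lies on the line of the lever, and triangulation puts it at z 0.162 against 0.165 given. The hammer head at (293,157) is not it.
- **Rounds:** the cream pair in the chute at (326,322). The three pink cylinders at (237,372), (325,408) and (384,397) are look-alikes.

I'm choosing the ribbed plate, which I checked in the crops.

{"api": "move_arm", "payload": {"steps": [[0,-2.8,-0.28,0.12,0,0,0.0525],[0,-2.8,-0.28,0.12,0,0,0.0525],[0,-2.8,-0.28,0.12,0,0,0.0525],[0,-2.8,-0.28,0.12,0,0,0.0525],[0,-2.8,-0.28,0.12,0,0,0.0525]], "force": 20}}

```text
time_s: 0.67
tool_pos: [0.3549, 0.5283, 0.2413]
tool_rot: [180.0, 0.0, 143.5]
force: [-0.4, 0.4, 0.0]
grip_width: 0.0615
```

{"api": "move_arm", "payload": {"steps": [[0,-2.8,-0.28,0.12,0,0,0.0525],[0,-2.8,-0.28,0.12,0,0,0.0525],[0,-2.8,-0.28,0.12,0,0,0.0525],[0,-2.8,-0.28,0.12,0,0,0.0525],[0,-2.8,-0.28,0.12,0,0,0.0525]]}}

```text
time_s: 1.08
tool_pos: [0.4484, 0.4236, 0.2354]
tool_rot: [180.0, 0.0, 128.5]
force: [0.0, 0.1, 0.1]
grip_width: 0.028
```

{"api": "move_arm", "payload": {"steps": [[0,-2.8,-0.28,0.12,0,0,0.0525],[0,-2.8,-0.28,0.12,0,0,0.0525],[0,-2.8,-0.28,0.12,0,0,0.0525],[0,-2.8,-0.28,0.12,0,0,0.0525],[0,-2.8,-0.28,0.12,0,0,0.0525]]}}

```text
time_s: 1.5
tool_pos: [0.5116, 0.2983, 0.2294]
tool_rot: [180.0, 0.0, 113.4]
force: [0.8, 0.4, 0.4]
grip_width: 0.0019
```

{"api": "move_arm", "payload": {"steps": [[0,-2.8,-0.28,0.12,0,0,0.0525],[0,-2.8,-0.28,0.12,0,0,0.0525],[0,-2.8,-0.28,0.12,0,0,0.0525],[0,-2.8,-0.28,0.12,0,0,0.0525],[0,-2.8,-0.28,0.12,0,0,0.0525]]}}

```text
time_s: 1.92
tool_pos: [0.5401, 0.1609, 0.2235]
tool_rot: [180.0, -0.0, 98.4]
force: [0.1, 0.2, 0.5]
grip_width: 0.0003
```

{"api": "move_arm", "payload": {"steps": [[0,0,0,0,0,0,0],[0,0,0,0,0,0,0]]}}

```text
time_s: 2.08
tool_pos: [0.5402, 0.16, 0.2237]
tool_rot: [180.0, 0.0, 98.3]
force: [-0.0, 1.0, -0.1]
grip_width: 0.0006
```

```bash
cat > snap.py <<'E'
import sys,cv2
from cell import env, viewer
o=env.get_obs(); print({k:o[k].round(4) if hasattr(o[k],'round') else o[k] for k in ('time_s','tool_pos','tool_rot','force','grip_width')})
k=sys.argv[1]
for n in sys.argv[2:]:
    a=viewer.read_camera(n)["img"][:,:,::-1]
    if n=="side": a=cv2.resize(a[140:380,210:450],None,fx=2.5,fy=2.5,interpolation=cv2.INTER_CUBIC)
    if n=="top": a=cv2.resize(a[125:275,160:420],None,fx=3,fy=3,interpolation=cv2.INTER_CUBIC)
    cv2.imwrite(f"pics/{n}{k}.png",a)
E
python3 snap.py 1 side wrist
```

```text
{'time_s': 2.0833, 'tool_pos': array([0.5402, 0.16  , 0.2237]), 'tool_rot': array([1.799862e+02, 4.000000e-04, 9.831120e+01]), 'force': array([-0.0472,  1.0224, -0.1255]), 'grip_width': 0.000573264703473297}
```

View pics/side1.png

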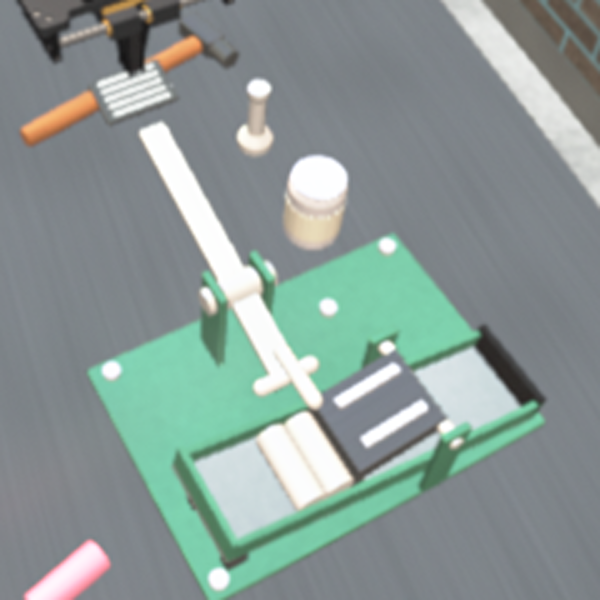

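View pics/wrist1.png

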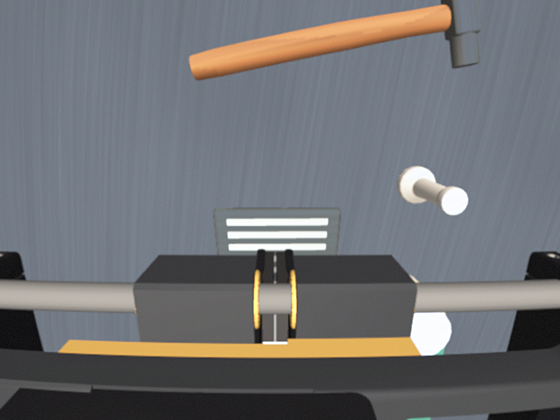

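The side view shows the closed fingertips over the ribbed plate at about (135,75) in the crop. In the wrist view the plate is at (277,232), centred on the fingers. Next I lower onto it.

{"api": "move_arm", "payload": {"steps": [[0,0,0,1,0,0,0],[0,0,0,1,0,0,0],[0,0,0,0.7,0,0,0],[0,0,0,0.5,0,0,0],[0,0,0,0.5,0,0,0]]}}

```text
time_s: 2.6
tool_pos: [0.5394, 0.1632, 0.1858]
tool_rot: [-179.9, -0.0, 98.6]
force: [-4.0, 3.2, 7.5]
grip_width: 0.0002
```

{"api": "move_arm", "payload": {"steps": [[0,0,0,0.5,0,0,0],[0,0,0,0.5,0,0,0],[0,0,0,0.5,0,0,0],[0,0,0,0.5,0,0,0],[0,0,0,0.5,0,0,0]]}}

```text
time_s: 3.02
tool_pos: [0.5401, 0.1654, 0.1628]
tool_rot: [179.9, -0.2, 98.6]
force: [-0.9, 4.9, 7.9]
grip_width: 0.0005
```

```bash
python3 snap.py 2 side
```

```text
{'time_s': 3.0167, 'tool_pos': array([0.5401, 0.1654, 0.1628]), 'tool_rot': array([179.8651,  -0.2442,  98.6477]), 'force': array([-0.8574,  4.8776,  7.9344]), 'grip_width': 0.0005194328711990668}
```

View pics/side2.png

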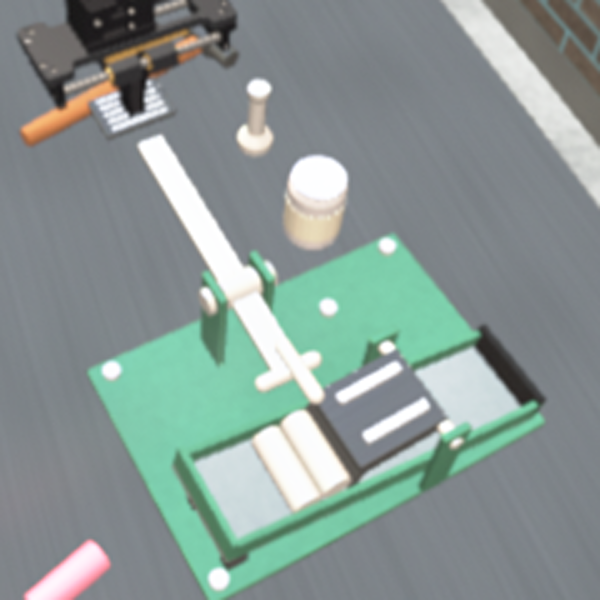

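{"api": "move_arm", "payload": {"steps": [[0,0,0,0.7,0,0,0],[0,0,0,0.7,0,0,0],[0,0,0,0.7,0,0,0],[0,0,0,0.7,0,0,0],[0,0,0,0.7,0,0,0]]}}

```text
time_s: 3.48
tool_pos: [0.5405, 0.1664, 0.1282]
tool_rot: [179.8, -0.3, 98.7]
force: [-1.1, 5.4, 8.1]
grip_width: 0.0007
```

{"api": "move_arm", "payload": {"steps": [[0,0,0,0.7,0,0,0],[0,0,0,0.7,0,0,0],[0,0,0,0.7,0,0,0],[0,0,0,0.7,0,0,0],[0,0,0,0.6,0,0,0]]}}

```text
time_s: 3.9
tool_pos: [0.5409, 0.1643, 0.0939]
tool_rot: [179.8, -0.1, 98.6]
force: [-0.7, 1.4, 8.5]
grip_width: 0.0006
```

```bash
python3 snap.py 3 side
```

```text
{'time_s': 3.9, 'tool_pos': array([0.5409, 0.1643, 0.0939]), 'tool_rot': array([ 1.798202e+02, -1.300000e-01,  9.862590e+01]), 'force': array([-0.7386,  1.3656,  8.5303]), 'grip_width': 0.0005839441719508372}
```

View pics/side3.png

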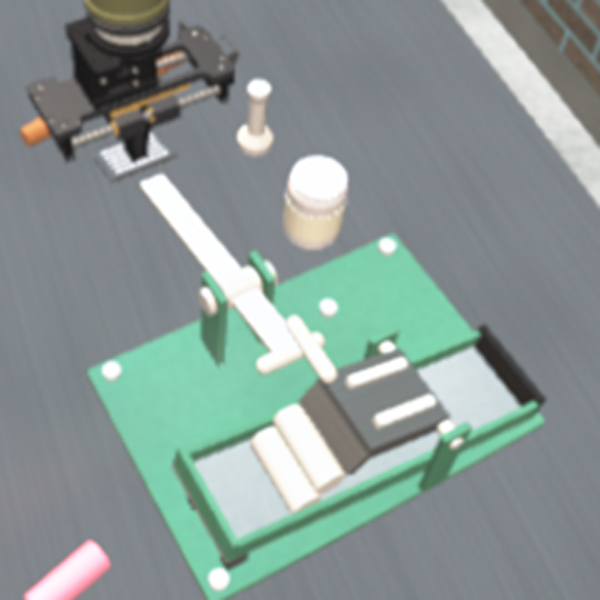

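{"api": "move_arm", "payload": {"steps": [[0,0,0,0.5,0,0,0],[0,0,0,0.4,0,0,0],[0,0,0,0.2,0,0,0],[0,0,0,0,0,0,0],[0,0,0,0,0,0,0]]}}

```text
time_s: 4.37
tool_pos: [0.5412, 0.1628, 0.0842]
tool_rot: [179.8, -0.1, 98.5]
force: [-4.2, -1.5, 15.2]
grip_width: 0.0006
```

{"api": "move_arm", "payload": {"steps": [[0,0,0,0,0,0,0],[0,0,0,0,0,0,0],[0,0,0,0,0,0,0],[0,0,0,0,0,0,0],[0,0,0,0,0,0,0]]}}

```text
time_s: 4.78
tool_pos: [0.5412, 0.1628, 0.0842]
tool_rot: [179.8, -0.1, 98.5]
force: [-4.0, -1.3, 15.2]
grip_width: 0.0008
```

```bash
python3 snap.py 4 side
```

```text
{'time_s': 4.7833, 'tool_pos': array([0.5412, 0.1628, 0.0842]), 'tool_rot': array([ 1.79832e+02, -6.35000e-02,  9.85456e+01]), 'force': array([-3.9859, -1.2652, 15.2134]), 'grip_width': 0.0007635946349595291}
```

View pics/side4.png

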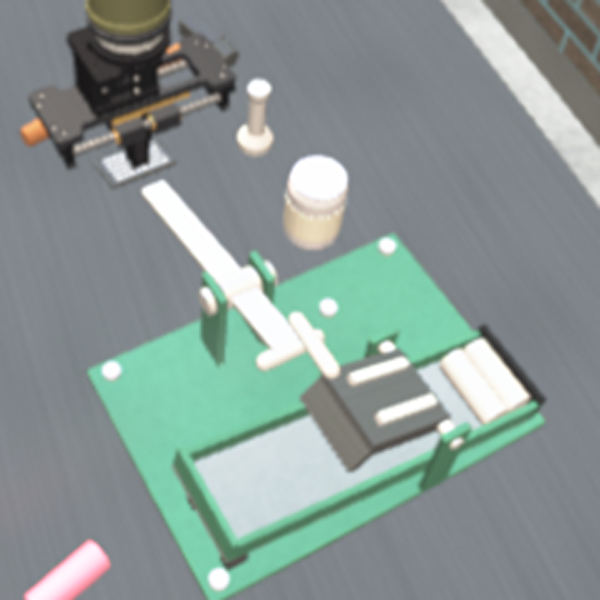

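Both rounds now lie against the end wall, at about (485,380) in the crop, and the lever is on its stop. Now I ease it up.

{"api": "move_arm", "payload": {"steps": [[0,0,0,0,0,0,0],[0,0,0,-0.1,0,0,0],[0,0,0,-0.2,0,0,0],[0,0,0,-0.3,0,0,0],[0,0,0,-0.3,0,0,0]]}}

```text
time_s: 5.25
tool_pos: [0.5409, 0.1639, 0.0919]
tool_rot: [179.8, -0.1, 98.6]
force: [-0.8, 2.3, 5.8]
grip_width: 0.0005
```

{"api": "move_arm", "payload": {"steps": [[0,0,0,-0.4,0,0,0],[0,0,0,-0.4,0,0,0],[0,0,0,-0.4,0,0,0],[0,0,0,-0.4,0,0,0],[0,0,0,-0.4,0,0,0]]}}

```text
time_s: 5.67
tool_pos: [0.5406, 0.166, 0.1121]
tool_rot: [179.8, -0.3, 98.7]
force: [-0.3, 5.8, 5.7]
grip_width: 0.0002
```

{"api": "move_arm", "payload": {"steps": [[0,0,0,-0.4,0,0,0],[0,0,0,-0.4,0,0,0],[0,0,0,-0.4,0,0,0],[0,0,0,-0.4,0,0,0],[0,0,0,-0.4,0,0,0]]}}

```text
time_s: 6.08
tool_pos: [0.5406, 0.166, 0.1323]
tool_rot: [179.8, -0.3, 98.7]
force: [-1.2, 5.0, 6.3]
grip_width: 0.0006
```

{"api": "move_arm", "payload": {"steps": [[0,0,0,-0.4,0,0,0],[0,0,0,-0.4,0,0,0],[0,0,0,-0.4,0,0,0],[0,0,0,-0.4,0,0,0],[0,0,0,-0.4,0,0,0]]}}

```text
time_s: 6.5
tool_pos: [0.5408, 0.1645, 0.1521]
tool_rot: [179.8, -0.2, 98.6]
force: [-0.0, 2.8, 5.6]
grip_width: 0.0004
```

```bash
python3 snap.py 5 side
```

```text
{'time_s': 6.5, 'tool_pos': array([0.5408, 0.1645, 0.1521]), 'tool_rot': array([ 1.798051e+02, -1.599000e-01,  9.861930e+01]), 'force': array([-0.0453,  2.7601,  5.5635]), 'grip_width': 0.0003500334570907235}
```

View pics/side5.png

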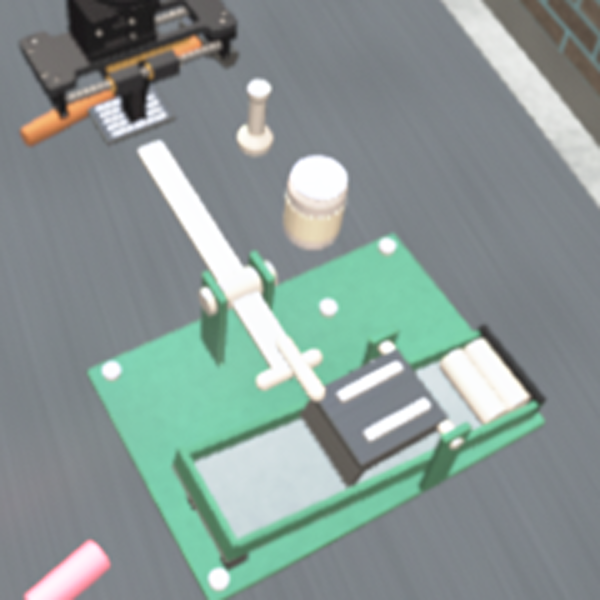

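{"api": "move_arm", "payload": {"steps": [[0,0,0,-0.3,0,0,0],[0,0,0,-0.3,0,0,0],[0,0,0,-0.3,0,0,0],[0,0,0,-0.2,0,0,0],[0,0,0,-0.2,0,0,0]]}}

```text
time_s: 6.97
tool_pos: [0.541, 0.1627, 0.1649]
tool_rot: [179.8, -0.0, 98.6]
force: [0.6, -0.5, 4.8]
grip_width: 0.0002
```

{"api": "move_arm", "payload": {"steps": [[0,0,0,-0.2,0,0,0],[0,0,0,-0.2,0,0,0],[0,0,0,-0.2,0,0,0],[0,0,0,-0.15,0,0,0],[0,0,0,-0.15,0,0,0]]}}

```text
time_s: 7.38
tool_pos: [0.5411, 0.1613, 0.1733]
tool_rot: [179.9, 0.1, 98.5]
force: [2.4, -2.5, 4.5]
grip_width: 0.0005
```

{"api": "move_arm", "payload": {"steps": [[0,0,0,-0.15,0,0,0],[0,0,0,-0.15,0,0,0],[0,0,0,-0.15,0,0,0],[0,0,0,-0.15,0,0,0],[0,0,0,-0.15,0,0,0]]}}

```text
time_s: 7.8
tool_pos: [0.5396, 0.1619, 0.18]
tool_rot: [-180.0, 0.0, 98.5]
force: [2.3, -3.7, 3.5]
grip_width: 0.0003
```

{"api": "move_arm", "payload": {"steps": [[0,0,0,-0.15,0,0,0],[0,0,0,-0.15,0,0,0],[0,0,0,-0.15,0,0,0],[0,0,0,-0.15,0,0,0],[0,0,0,-0.15,0,0,0]]}}

```text
time_s: 8.22
tool_pos: [0.5392, 0.1627, 0.1873]
tool_rot: [-179.9, -0.0, 98.6]
force: [-0.1, -1.3, 2.4]
grip_width: 0.0002
```

{"api": "move_arm", "payload": {"steps": [[0,0,0,-0.15,0,0,0],[0,0,0,-0.15,0,0,0],[0,0,0,-0.15,0,0,0],[0,0,0,-0.15,0,0,0],[0,0,0,-0.15,0,0,0]]}}

```text
time_s: 8.63
tool_pos: [0.5394, 0.1632, 0.1949]
tool_rot: [-180.0, -0.1, 98.6]
force: [0.1, -0.1, -0.2]
grip_width: -0.0
```

Contact is lost at about TCP z 0.19, as expected at rest. I retreat upwards and check.

{"api": "move_arm", "payload": {"steps": [[0,0,0,-0.5,0,0,0],[0,0,0,-1.5,0,0,0],[0,0,0,-2,0,0,0],[0,0,0,-2,0,0,0],[0,0,0,0,0,0,0]]}}

```text
time_s: 9.05
tool_pos: [0.5417, 0.1635, 0.2595]
tool_rot: [179.6, -0.2, 98.6]
force: [0.7, 0.1, 0.3]
grip_width: 0.0002
```

{"api": "move_arm", "payload": {"steps": [[0,0,0,0,0,0,0],[0,0,0,0,0,0,0],[0,0,0,0,0,0,0],[0,0,0,0,0,0,0],[0,0,0,0,0,0,0]]}}

```text
time_s: 9.47
tool_pos: [0.5394, 0.1622, 0.2542]
tool_rot: [-179.9, 0.0, 98.5]
force: [-0.5, -0.3, -0.1]
grip_width: 0.0003
```

```bash
python3 snap.py 6 side top
```

```text
{'time_s': 9.4667, 'tool_pos': array([0.5394, 0.1622, 0.2542]), 'tool_rot': array([-1.799154e+02,  2.030000e-02,  9.854210e+01]), 'force': array([-0.4943, -0.3203, -0.0696]), 'grip_width': 0.0002805479699969134}
```

View pics/side6.png

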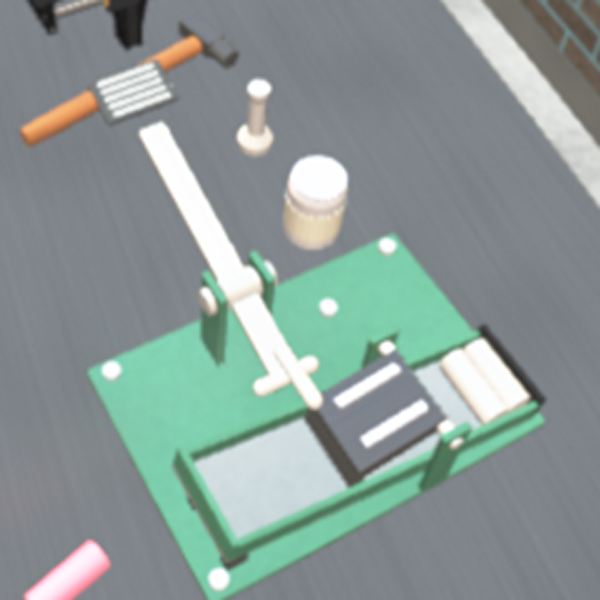

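View pics/top6.png

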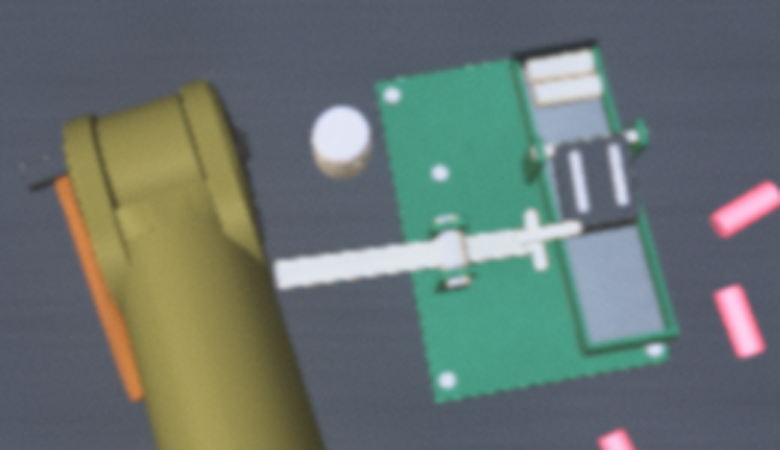

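The lever and flap are back where they were at rest: the tread at (135,91) and the flap at the same pixels as before. Both rounds lie at the end wall, the bystanders have not moved, and the gripper is clear.

```bash
python3 -c "
from cell import job
print(job.sign_off())"
```

```text
the job is handed in; nothing more can be done
None
```

The job is done and handed in at about 9.5 s of the 35 s allowed; the sign-off reports no verdict. I pressed the tread plate to its stop with the closed fingertips and held it there until both steel rounds had rolled under the flap to the end wall. I then eased the lever up over about 3.5 s, slowing to 18 mm/s near the end, and lifted the fingers clear.

- **Final pictures:** the lever and flap are back at their starting pixels, and both rounds lie against the end wall. The hammer and tin stand where they were. The punch also looks unmoved, but only in the side view, because the arm hid it from the top camera.
- **Forces:** the highest reading was about 16 N, with the lever on its stop. It fell steadily as the lever rose and was near zero by TCP height 0.195 m, just past the expected rest height of 0.19 m. I saw no sign of a slam.
- **Disagreement:** the flap posts triangulated 16 to 24 mm lower than their given height, because my pixel picks on them were rough. I relied on the tread point instead, which came out at 0.162 m against the 0.165 m given.

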